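# Clip the key fob into the snap hook

## Robot

A 6-joint arm with a two-finger parallel gripper is mounted at the origin on the work surface. World frame = base frame: x ahead of the robot, y to its left, z up, the work surface at z = 0. Lengths are in m, angles in rad, forces in N, time in s.
With the tool pointing down it reaches from about 0.35 to 0.85 m from the base axis. Payload 8.1 kg.
Tool frame: the origin (TCP) lies at the very end of the fingers, on their centre line; the grasp point (between the pads) lies 19 mm behind it; z points along the fingers, y is the line along which they close (so a half turn about z gives the same grasp; the last joint's range is limited). The gripper opens to 93 mm and grips with 3 to 60 N. Pads are 15 mm wide; open, the fingers measure 128 mm over their backs; the gripper's body (75 mm by 188 mm) begins 65 mm behind the grasp point.
Start: joints at [-1.188, 0.13, 1.488, -0, 1.523, -0.085], TCP at [0.271, -0.536, 0.219] pointing down, gripper open.
Joint ranges: [-2.96, 2.96], [-0.89, 2.26], [0.02, 2.5], [-1.34, 4.48], [0, 2.73], [-2.66, 2.66]. Speed limits (rad/s): [2.39, 2.39, 2.79, 3.14, 3.14, 3.14].

## Interface

Orientations are given as a unit quaternion [x, y, z, w].
In Python, from plant import status, optics, job gives the robot as it stands.
- The arm moves only by the tool step_arm, never from a script. Its arguments are lists of equal length, an entry for each row: "travel": the shift along the tool's x, y, z in m, a list of three; "roll": the turn about the tool's z in degrees. In form: {"travel": [[x, y, z], ...], "roll": [roll, ...]}. A call has 1 to 20 rows; each row shifts and turns the commanded pose from where the row before left it, along the tool's axes as they then stand; what a row does not reach is not made up. A row lasts 1/10 s, in which the tool goes at most 50 mm and 8.59 degrees, less where a joint would pass 70% of its speed; a pose out of reach is approached as far as the arm can. A call with a gripper value outside its range is refused whole. "jaw" is the opening, from -1 (shut) to 1 (fully open), so that 0 is half open, set as the call begins (left out, the last holds). The fingers move at their own pace and stop on an object; "squeeze" is the grip in N (left out, the last holds). Time passes only in rows, so rows that do not move let the fingers close. It gives the time, the measured TCP pose, the force, the opening and the grip force at its end, in the units of the state.
- status.get_state(): the state, without advancing time (a new reading comes with each control period).
- optics.snapshot(name): name is "scene" or "top"; returns a dict with "color" (400x640x3 uint8, red, green, blue), "fx", "fy", "cx", "cy" (pixels), "dist_coeffs" ([k1, k2, p1, p2, k3] as OpenCV has them; the pictures are not rectified), "eye" and "attitude" of the camera in the world. Camera axes: x right, y down, z forward; pixel columns grow to the right and rows downward; lengths in m; the calibration is good to about 2 mm. A picture is of the moment at which its call begins. There is no depth.
- job.finish_job(): hands the job in; it is judged then, once.
The state is a dict: "time": time; "qpos": joint angles; "dq": joint speeds; "tau": joint torques, N m; "ee_pos": TCP position; "tool_rot": TCP orientation; "wrist_force": force on the tool from outside, world axes, zero at the start; "moment": the same for the moment, N m; "finger_gap": finger opening in m; "grip_force": force on a finger pad.
Only numpy, scipy, OpenCV 4.12 (cv2) and the standard library are available. Lean on these libraries where they do the work, as an engineer would, in place of code of your own. Each camera call takes 0.05 s, during which the arm holds its last target. There are 200 camera calls.

## Task

Pick up the key fob with the orange handle and clip it into the snap hook on the blue stand: press the sprung gate inward with the far end of the fob's ring until the ring is through and the gate snaps shut. Before letting go, draw the fob straight back out towards the gate side, so that the hook swings forward against its stop, and keep a steady pull of about 10 N on it for a second to prove that it holds, then let it hang freely from the hook and wait until it has all but stopped swinging. Be gentle with the hook (never 16 N or more on it) and leave the other things where they are.

Things in the scene. Friction and masses are not known exactly. Their poses are not given: they have to be found in the camera images.
- fob: Key fob with the ORANGE handle, 0.07 to 0.14 kg, one rigid piece, lying flat. Origin: centre of the handle's underside; own z up, own +x from handle to ring. Handle: bar 90 mm long (own x -45 to 45), 22 mm wide (y), 18 mm thick (z 0 to 18). On its +x end a stiff steel ring of 6 mm wire, level with the handle's mid-thickness; on its -x end a brass key barrel, 8 mm thick, 14 mm long.
- fob_ring (a point): Middle of the wire at the far end of the orange fob's ring, the part that goes through the gate first: at own x = 87, z = 9 mm of the fob; axes as the fob's. The ring's centre is at fob x = 68 mm; it is 38 mm across between wire centres, 32 mm clear inside.
- fob_tail (a point): Outer end of the orange fob's brass barrel: x = -59, z = 9 mm of the fob. Let go in the hook, the fob drops to hang ring up, its tail about 65 mm above the bench, and swings for some 5 s.
- stand: Blue stand fixed to the bench. Origin on the bench, plumb below the hook's pivot; +x level, from the hook's gate side to its back (mostly away from the robot), z up. Post 25 mm square, 327 mm tall, at own x = 120, y = 50 mm on a disc 150 mm across; from its top a thin arm (z 314 to 342 mm) runs to the pivot at z = 310 mm, held between two small cheeks.
- hook: Steel snap hook on the stand's arm. Origin: its pivot, 310 mm above the bench. Own z up, x to the back when plumb. It swings about its own y in a dry pivot (1.2 N at its bottom moves it; it stays where left) to firm stops that are set differently each time: its bottom gets 2 to 44 mm forward and 2 to 44 mm back of plumb, 46 mm in all. Closed loop of 8 mm bar in its x-z plane: spine at x = 18 mm.
- hook_nose (a point): Centre of the rounded end (radius 4 mm) of the hook's nose: hook x = -18, z = -81 mm; the tip's top is at z = -77 mm. Axes as the hook's. Above it, up to z = -34 mm, the hook's front is closed by the brass gate.
- hook_seat (a point): Where the middle of a 6 mm wire rests in the hook's round bottom bend: hook x = 0, z = -97 mm (bend's bar centre at -104 mm); axes as the hook's.
- gate (a joint): Turn (rad) of the brass gate: 6 mm rod, 46 mm long, hinged at hook x = -18, z = -34 mm, hanging down to the nose. 0 = shut; grows as pressed inward (hook +x), stop at 0.65. Spring: 3 N at its end starts it, 5 N at 0.4 rad. It opens inward only. A wire pressed in 8 mm above the nose to 0.45 rad, then lowered, slips under the gate's end, which snaps shut above it.
- fob_blue: Bystander, leave alone: fob with the blue handle. Same shape as the orange fob; origin alike.
- fob_green: Bystander, leave alone: fob with the green handle. Same shape as the orange fob; origin alike.
- screwdriver: Bystander, leave alone: screwdriver lying on the bench.
- log_slice: Bystander, leave alone: round slice of a log, 100 mm across, 18 mm thick. Origin: centre of its underside.
- glue: Bystander, leave alone: white glue bottle, 56 mm across, 130 mm tall. Origin: centre of its underside.
- pot: Bystander, leave alone: steel pencil pot, 76 mm across, 95 mm tall. Origin: centre of its underside.
- square: Bystander, leave alone: try square with a dark wooden stock, 100 mm, and a steel blade, 150 mm.

How it is judged:
By the outcome, as a careful person would: the job done as asked, in the order asked, and still so for the second after the job is handed in, with the robot touching nothing.
It also fails if it takes over 72 s, if anything falls off the work surface, if the arm or the gripper's body presses on something with over 40 N, if the wrist force passes 120 N, or if a joint passes its speed limit or range.

## Working session

There is one attempt and no reset: what is moved stays moved. The work goes in short steps, Python scripts to look and compute and a tool call to move; the robot and the scene stay as the last step left them, time stands still between calls to the robot, and variables do not carry over. Pictures are saved under pics/ and viewed, at most 10 in all, crops included, and the job is handed in when it is done.

Besides the shell and the picture viewer there is one more tool, called after "Emit:" in YAML: its name, and indented under it one key for each argument. step_arm: Moves the arm, as the interface text tells. Its arguments: {"type":"object","properties":{"travel":{"type":"array"},"roll":{"type":"array"},"jaw":{"type":"number"},"squeeze":{"type":"number"}},"required":["travel","roll"]}

```bash
ls; mkdir -p pics
python3 - <<'E'
from plant import status, optics
import cv2,json
s=status.get_state();print({k:s[k] for k in('time','ee_pos','tool_rot','finger_gap','wrist_force')})
for n in('scene','top'):
    d=optics.snapshot(n);cv2.imwrite(f'pics/{n}0.png',d['color'][:,:,::-1]);d.pop('color');print(n,d)
E
```

```text
pics
{'time': 0.0, 'ee_pos': array([ 0.27035817, -0.53502405,  0.2176178 ]), 'tool_rot': array([ 9.72767470e-01,  2.31781499e-01, -1.42266618e-04, -8.75102177e-04]), 'finger_gap': 0.09301171583628186, 'wrist_force': array([-0.86441507,  1.34654914,  0.31810125])}
scene {'fx': 430.3455600902428, 'fy': 430.3455600902428, 'cx': 335.1287800932344, 'cy': 205.15303900026709, 'dist_coeffs': array([-0.01012665,  0.        ,  0.        ,  0.        ,  0.        ]), 'eye': array([ 1.06998163, -0.67363887,  0.83672521]), 'attitude': array([ 0.85023438,  0.32259052, -0.15810958, -0.38475735])}
top {'fx': 519.4044728719077, 'fy': 519.4044728719077, 'cx': 321.41487510888135, 'cy': 196.9317579665788, 'dist_coeffs': array([-0.13756293,  0.        ,  0.        ,  0.        ,  0.        ]), 'eye': array([ 0.45022311, -0.14137432,  1.57175974]), 'attitude': array([-0.70074525,  0.71270883, -0.02018674,  0.02438675])}
```

View pics/scene0.png

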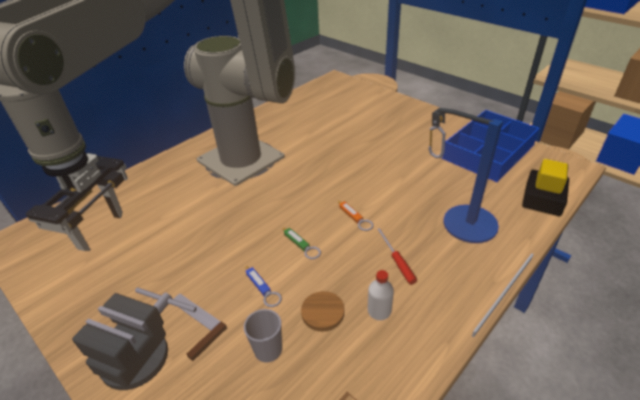

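View pics/top0.png

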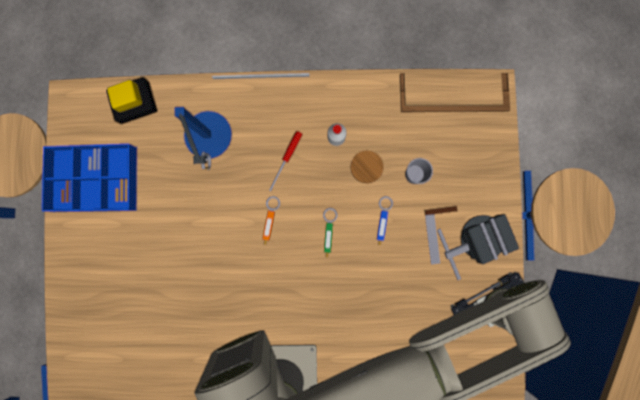

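The scene view shows the orange fob at (350,212) with its ring at (366,223), the disc at (471,223) and the hook at (437,140). In the top view the fob is at (268,228), its ring at (272,203), the disc at (208,134) and the hook at about (203,160).

```bash
cat > h.py <<'E'
import numpy as np,cv2
from plant import status,optics
from scipy.spatial.transform import Rotation as R
def snap(n): return optics.snapshot(n)
def K(d): return np.array([[d['fx'],0,d['cx']],[0,d['fy'],d['cy']],[0,0,1]])
def rays(d,px):
    u=cv2.undistortPoints(np.array(px,float).reshape(-1,1,2),K(d),d['dist_coeffs']).reshape(-1,2)
    v=np.c_[u,np.ones(len(u))]@R.from_quat(d['attitude']).as_matrix().T
    return v/np.linalg.norm(v,axis=1)[:,None]
def onz(d,px,z):
    r=rays(d,px);return d['eye']+r*((z-d['eye'][2])/r[:,2])[:,None]
def proj(d,P):
    M=R.from_quat(d['attitude']).as_matrix().T
    rv=cv2.Rodrigues(M)[0];return cv2.projectPoints(np.array(P,float).reshape(-1,1,3),rv,-M@d['eye'],K(d),d['dist_coeffs'])[0].reshape(-1,2)
def tri(d1,p1,d2,p2):
    a,b=rays(d1,[p1])[0],rays(d2,[p2])[0]
    s=np.linalg.lstsq(np.c_[a,-b],d2['eye']-d1['eye'],rcond=None)[0]
    A,B=d1['eye']+s[0]*a,d2['eye']+s[1]*b;return (A+B)/2,np.linalg.norm(A-B)
E
python3 - <<'E'
from h import *
T,S=snap('top'),snap('scene')
def crop(d,x0,y0,x1,y1,f): return cv2.resize(d['color'][y0:y1,x0:x1,::-1],None,fx=f,fy=f,interpolation=cv2.INTER_CUBIC)
a=crop(S,415,90,515,240,4); b=crop(T,165,95,240,175,5)[:, :375]; c=crop(T,250,185,295,255,4)
im=np.zeros((600,800,3),np.uint8); im[:600,:400]=a; im[:400,400:775]=b; im[400:600,400:580]=cv2.resize(c,(180,280))[:200]
im[400:,600:]=crop(S,330,192,380,242,4)
cv2.imwrite('pics/c1.png',im)
for n,d in(('top',T),('scene',S)):
    hsv=cv2.cvtColor(d['color'],cv2.COLOR_RGB2HSV)
    m=cv2.inRange(hsv,(5,200,180),(18,255,255))
    k,l,st,ce=cv2.connectedComponentsWithStats(m)
    for i in range(1,k):
        if st[i,4]>10: print(n,'orange',st[i],ce[i],onz(d,[ce[i]],.018))
    m=cv2.inRange(hsv,(105,120,60),(120,255,255))
    k,l,st,ce=cv2.connectedComponentsWithStats(m)
    for i in range(1,k):
        if st[i,4]>300: print(n,'blue',st[i],ce[i])
E
```

```text
top orange [267 211   7   8  37] [270.35135135 214.35135135] [[0.4986999  0.02095474 0.018     ]]
top orange [263 236   7   4  21] [265.76190476 237.61904762] [[0.42927963 0.03557132 0.018     ]]
top blue [ 175  108   56   49 1585] [207.10410095 131.26119874]
top blue [  42  144   94   67 5525] [ 87.86117647 177.46479638]
top blue [523 171  11  89 605] [528.2677686 215.2214876]
scene orange [353 215   8   4  21] [356.57142857 216.57142857] [[0.50137289 0.02073893 0.018     ]]
scene blue [   60     0   177   156 13788] [145.22352771  79.27335364]
scene blue [ 388    0  251  192 9908] [509.42127574  74.30016149]
scene blue [   0  103   58  108 2711] [ 18.12799705 166.0261896 ]
scene blue [ 598  114   42   59 1735] [622.71412104 144.54063401]
scene blue [ 445  206   52   35 1226] [470.57096248 224.17699837]
```

View pics/c1.png

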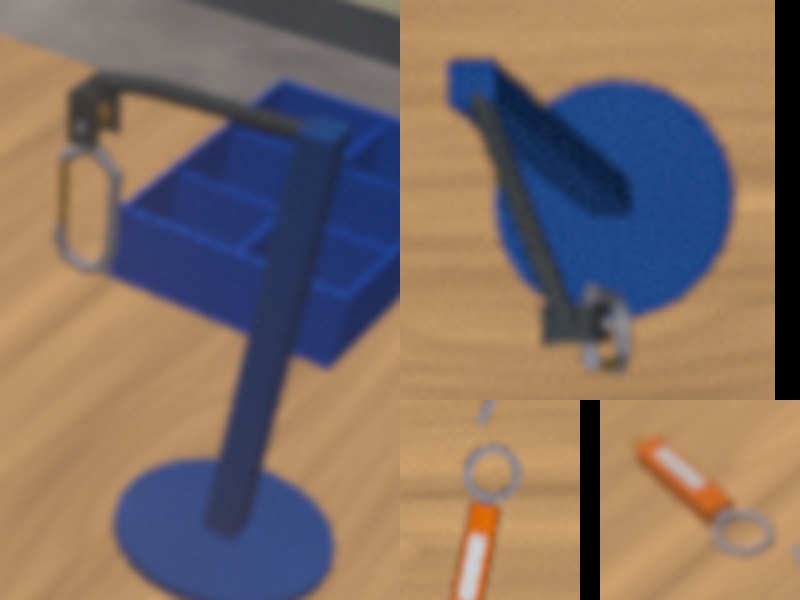

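The crop shows, for the scene camera, the post top at about (496,122), the hook bottom at about (437,157) and the hook's left side (gate) at about (430.5,139). In the top camera the disc centre is at about (208.2,134.4), the post top at (179.4,111), the cheeks at (200,159.5) and the orange ring centre at (273,203.2).

```bash
cat > fit.py <<'E'
from h import *
from scipy.optimize import least_squares
T,S=snap('top'),snap('scene')
print('ring',onz(T,[(273,203.2)],.009),onz(S,[(330+142/4,192+132/4)],.009))
print('post',tri(T,(179.4,111),S,(496,122.5)))
print('cheek',tri(T,(200,159.5),S,(415+88/4,90+105/4)))
for z in(.0,.01):print('disc',onz(T,[(208.2,134.4)],z),onz(S,[(415+223/4,90+530/4)],z))
def world(p,P):
    c,s=np.cos(p[2]),np.sin(p[2]);P=np.array(P,float).reshape(-1,3);return np.c_[p[0]+c*P[:,0]-s*P[:,1],p[1]+s*P[:,0]+c*P[:,1],P[:,2]]
def hook(p,P): # p=x,y,yaw,theta(bottom back +)
    c,s=np.cos(p[3]),np.sin(p[3]);P=np.array(P,float).reshape(-1,3)
    return world(p,np.c_[c*P[:,0]-s*P[:,2],P[:,1],.31+s*P[:,0]+c*P[:,2]])
cs=lambda u,v:(415+u/4,90+v/4); ct=lambda u,v:(165+(u-400)/5,95+v/5)
def fobw(p,P):
    return world(p,P)
if __name__=='__main__':
    obs=[('S',[.12,.05,.327],cs(324,130)),('T',[.12,.05,.327],ct(472,82)),('T',[.12,.05,.008],ct(616,197)),('S',[.12,.05,.008],cs(223,530))]
    hobs=[('S',[0,0,-.104],cs(90,268)),('S',[-.018,0,-.057],cs(64,195)),('S',[.018,0,-.057],cs(114,205))]
    D={'T':T,'S':S}
    def res(p):
        r=[proj(D[c],world(p,P))[0]-q for c,P,q in obs]+[proj(D[c],hook(p,P))[0]-q for c,P,q in hobs]
        return np.ravel(r)
    best=min((least_squares(res,[.6,.15,y,0],loss='soft_l1') for y in(-.8,-.4,0,.4,.8)),key=lambda r:r.cost)
    p=best.x;print('stand',p,best.cost);print(res(p).reshape(-1,2).round(1))
    np.save('p.npy',p)
    im={k:cv2.resize(D[k]['color'][:,:,::-1],None,fx=4,fy=4,interpolation=cv2.INTER_CUBIC) for k in D}
    def pl(k,P,col):
        cv2.polylines(im[k],[np.int32(proj(D[k],P)*4+1.5)],False,col,1)
    t=np.linspace(0,2*np.pi,60)
    f=[.0,.0,np.arctan2(-.0146,.0694)]
    rc=onz(T,[(273,203.2)],.009)[0];f[0]=rc[0]-.068*np.cos(f[2]);f[1]=rc[1]-.068*np.sin(f[2]);print('fob',f)
    for k in D:
        pl(k,world(p,np.c_[.12+.075*np.cos(t),.05+.075*np.sin(t),0*t+.008]),(0,255,255))
        q=.0125*np.array([[1,1],[1,-1],[-1,-1],[-1,1],[1,1]]);pl(k,world(p,np.c_[q+[.12,.05],np.full(5,.327)]),(0,255,255))
        a=np.linspace(np.pi,2*np.pi,20)
        loop=np.r_[[[-.018,0,-.034]],[[-.018,0,-.086]],np.c_[.018*np.cos(a),0*a,-.086+.018*np.sin(a)],[[.018,0,-.034]]]
        pl(k,hook(p,loop),(0,0,255))
        pl(k,hook(p,[[0,0,0],[0,0,-.02]]),(0,255,0))
        pl(k,world(f,np.array([[-45,-11,18],[45,-11,18],[45,11,18],[-45,11,18],[-45,-11,18]])/1e3),(255,0,0))
        pl(k,world(f,np.c_[.068+.019*np.cos(t),.019*np.sin(t),0*t+.009]),(255,0,0))
    o=np.zeros((600,800,3),np.uint8)
    o[:,:400]=im['S'][360:960,1660:2060];o[:320,400:700]=im['T'][380:700,660:960];o[320:,400:580]=im['T'][740:1020,1000:1180];o[320:520,580:780]=im['S'][768:968,1320:1520]
    cv2.imwrite('pics/o1.png',o)
E
python3 fit.py
```

```text
ring [[0.53250813 0.0135013  0.009     ]] [[0.53630344 0.0179024  0.009     ]]
post (array([0.74995371, 0.2140903 , 0.32530585]), np.float64(0.005124867463314651))
cheek (array([0.62733354, 0.16213559, 0.31986316]), np.float64(0.002499362397165614))
disc [[0.74888962 0.21332349 0.        ]] [[7.48059313e-01 2.26951666e-01 1.11022302e-16]]
disc [[0.74698941 0.2110668  0.01      ]] [[0.75190672 0.21618839 0.01      ]]
stand [ 0.62707993  0.16870232 -0.0439559   0.16155341] 3.0199882754893537
[[-1.5 -0.4]
 [-0.5 -1.1]
 [-0.6 -0.6]
 [-1.5  0.6]
 [-0.1 -0.2]
 [ 0.3 -0.2]
 [ 0.1  0.6]]
fob [np.float64(0.46596470719399835), np.float64(0.0275003500722158), np.float64(-0.2073509831537258)]
```

View pics/o1.png

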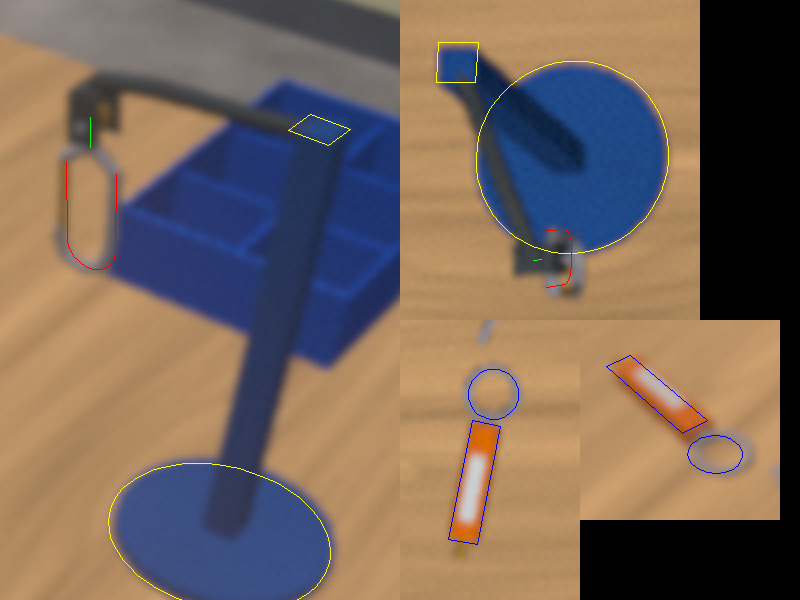

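Overlay: the top view matches well. The scene view is offset by about 1–2 px, a systematic bias in the calibration of about 4 mm that affects the fob and the stand alike. I'll move to the fob now and refine the hook position relative to the held ring.

Emit:
step_arm:
  travel:
    - [0,0,0]
    - [0,0,0]
    - [0,0,0]
    - [0,0,0]
    - [0,0,0]
  roll: [7.74,7.74,7.74,7.74,7.74]
  jaw: 0.0

```text
time: 0.8
ee_pos: [0.2706, -0.5355, 0.2186]
tool_rot: [0.994, -0.106, -0.0, -0.0]
wrist_force: [0.5, -0.6, -0.2]
finger_gap: 0.0574
grip_force: 0.0
```

```bash
cat > to.py <<'E'
import sys,numpy as np
from plant import status
from scipy.spatial.transform import Rotation as R
s=status.get_state();r=R.from_quat(s['tool_rot']);x=r.as_matrix()[:,0]
print('t',round(s['time'],2),'ee',s['ee_pos'].round(4),'yaw',np.arctan2(x[1],x[0]).round(4),'F',np.round(s['wrist_force'],1),'gap',round(s['finger_gap'],4),round(s['grip_force'],1))
if len(sys.argv)>3: print('tool d',r.inv().apply(np.array(sys.argv[1:4],float)-s['ee_pos']).round(4))
E
python3 to.py .456 .032 .10
```

```text
t 0.8 ee [ 0.2706 -0.5355  0.2186] yaw -0.2132 F [ 0.5 -0.6 -0.2] gap 0.0574 0.0
tool d [ 0.0611 -0.5938  0.1186]
```

Emit:
step_arm:
  travel:
    - [0.0041,-0.0396,0]
    - [0.0041,-0.0396,0]
    - [0.0041,-0.0396,0]
    - [0.0041,-0.0396,0]
    - [0.0041,-0.0396,0]
    - [0.0041,-0.0396,0]
    - [0.0041,-0.0396,0]
    - [0.0041,-0.0396,0]
    - [0.0041,-0.0396,0]
    - [0.0041,-0.0396,0]
    - [0.0041,-0.0396,0]
    - [0.0041,-0.0396,0.02]
    - [0.0041,-0.0396,0.02]
    - [0.0041,-0.0396,0.02]
    - [0.0037,-0.0396,0.02]
    - [0,0,0.038]
    - [0,0,0]
    - [0,0,0]
  roll: [0,0,0,0,0,0,0,0,0,0,0,0,0,0,0,0,0,0]

```text
time: 2.6
ee_pos: [0.452, 0.0329, 0.1006]
tool_rot: [0.995, -0.104, -0.001, 0.0]
wrist_force: [-0.9, 0.3, 0.2]
finger_gap: 0.0462
grip_force: 0.0
```

```bash
python3 to.py .456 .032 .003
python3 - <<'E'
from h import *
S,T=snap('scene'),snap('top')
o=np.hstack([cv2.resize(S['color'][170:260,300:390,::-1],(400,400)),cv2.resize(T['color'][180:270,220:310,::-1],(400,400))])
cv2.imwrite('pics/g1.png',o)
E
```

```text
t 2.6 ee [0.452  0.0329 0.1006] yaw -0.2075 F [-0.9  0.3  0.2] gap 0.0462 0.0
tool d [0.0043 0.     0.0976]
```

View pics/g1.png

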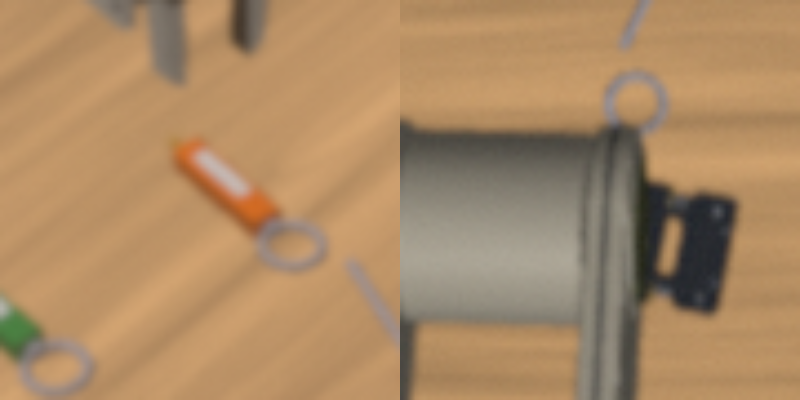

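The view shows the fingers straddling the fob's line, above the handle's rear (scene crop finger tips at about (175,80) and (245,50)). Descending and gripping.

Emit:
step_arm:
  travel:
    - [0.002,0,0.02]
    - [0.0023,0,0.025]
    - [0,0,0.025]
    - [0,0,0.02]
    - [0,0,0.006]
    - [0,0,0]
  roll: [0,0,0,0,0,0]

```text
time: 3.3
ee_pos: [0.4575, 0.0316, 0.0054]
tool_rot: [0.995, -0.104, 0.0, -0.0]
wrist_force: [0.5, -0.6, 0.4]
finger_gap: 0.0465
grip_force: 0.0
```

Emit:
step_arm:
  travel:
    - [0,0,0]
    - [0,0,0]
    - [0,0,0]
    - [0,0,0]
    - [0,0,0]
    - [0,0,0]
  roll: [0,0,0,0,0,0]
  jaw: -1
  squeeze: 40

```text
time: 3.9
ee_pos: [0.4578, 0.0322, 0.0055]
tool_rot: [0.995, -0.104, 0.001, 0.0]
wrist_force: [-1.2, -0.6, 6.8]
finger_gap: 0.0212
grip_force: 40.0
```

Emit:
step_arm:
  travel:
    - [0,0,-0.005]
    - [0,0,-0.02]
    - [0,0,-0.03]
    - [0,0,-0.03]
    - [0,0,-0.03]
    - [0,0,0]
    - [0,0,0]
  roll: [0,0,0,0,0,0,0]

```text
time: 4.6
ee_pos: [0.4574, 0.0323, 0.1201]
tool_rot: [0.995, -0.104, 0.001, -0.0]
wrist_force: [-0.2, 0.3, -0.6]
finger_gap: 0.0217
grip_force: 40.0
```

```bash
python3 to.py
python3 - <<'E'
from h import *
S,T=snap('scene'),snap('top')
o=np.hstack([cv2.resize(S['color'][150:250,300:400,::-1],(400,400)),cv2.resize(T['color'][160:260,220:320,::-1],(400,400))])
cv2.imwrite('pics/g2.png',o)
E
```

```text
t 4.6 ee [0.4574 0.0323 0.1201] yaw -0.2075 F [-0.2  0.3 -0.6] gap 0.0217 40.0
```

View pics/g2.png

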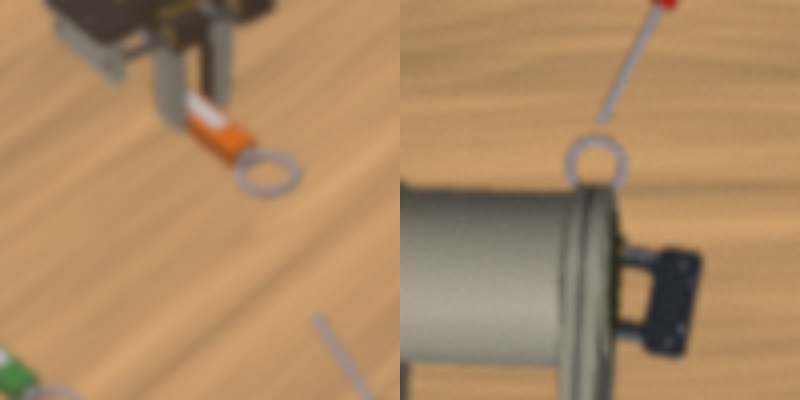

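The fob is held level with its ring clear: in the scene crop the ring centre is at (268,171), i.e. pixel (367,192.8), and in the top view it is at pixel (269,200.8). I can now use it to calibrate the camera bias.

```bash
python3 - <<'E'
from h import *
s=status.get_state();S,T=snap('scene'),snap('top')
z=s['ee_pos'][2]+.0035;yaw=-.2075
for d,p in((S,(367,192.75)),(T,(269,200.75))):
    w=onz(d,[p],z)[0]-s['ee_pos'];print(w,'along',w[0]*np.cos(yaw)+w[1]*np.sin(yaw),'lat',-w[0]*np.sin(yaw)+w[1]*np.cos(yaw))
print(tri(S,(367,192.75),T,(269,200.75)))
E
sed -i "s/^if __name__/if __name__/" fit.py; python3 to.py .62 .166 .30
```

```text
[ 0.07865678 -0.010642    0.0035    ] along 0.07916191509837127 lat 0.005790697061055795
[ 0.07767782 -0.01880491  0.0035    ] along 0.07988562711066612 lat -0.0023987917747676536
(array([0.53568602, 0.01520681, 0.12582461]), np.float64(0.006238970981919276))
t 4.8 ee [0.4558 0.0323 0.1179] yaw -0.2076 F [-0.2  0.8 -0.4] gap 0.0217 40.0
tool d [ 0.1326 -0.1646 -0.1825]
```

Emit:
step_arm:
  travel:
    - [0,0,-0.01]
    - [0,0,-0.02]
    - [-0.0015,-0.0221,-0.0141]
    - [-0.0015,-0.0221,-0.0141]
    - [-0.0015,-0.0221,-0.0141]
    - [-0.0015,-0.0221,-0.0141]
    - [-0.0015,-0.0221,-0.0141]
    - [-0.0015,-0.0222,-0.0141]
    - [0,0,0]
    - [0,0,0]
    - [0,0,0]
  roll: [-5.95,-5.95,0,0,0,0,0,0,0,0,0]

```text
time: 5.9
ee_pos: [0.4474, 0.1641, 0.2327]
tool_rot: [1.0, -0.0, -0.001, 0.0]
wrist_force: [0.2, -0.0, -0.4]
finger_gap: 0.0215
grip_force: 40.0
```

```bash
python3 to.py
python3 - <<'E'
from h import *
S,T=snap('scene'),snap('top')
o=np.hstack([cv2.resize(S['color'][85:185,370:470,::-1],(600,600),interpolation=cv2.INTER_CUBIC)[:, :400],cv2.resize(T['color'][90:240,160:260,::-1],(400,600),interpolation=cv2.INTER_CUBIC)])
o=np.hstack([cv2.resize(S['color'][90:210,380:460,::-1],(400,600),interpolation=cv2.INTER_CUBIC),cv2.resize(T['color'][100:220,160:240,::-1],(400,600),interpolation=cv2.INTER_CUBIC)])
cv2.imwrite('pics/n1.png',o)
E
```

```text
t 5.9 ee [0.4474 0.1641 0.2327] yaw -0.0003 F [ 0.2 -0.  -0.4] gap 0.0215 40.0
```

View pics/n1.png

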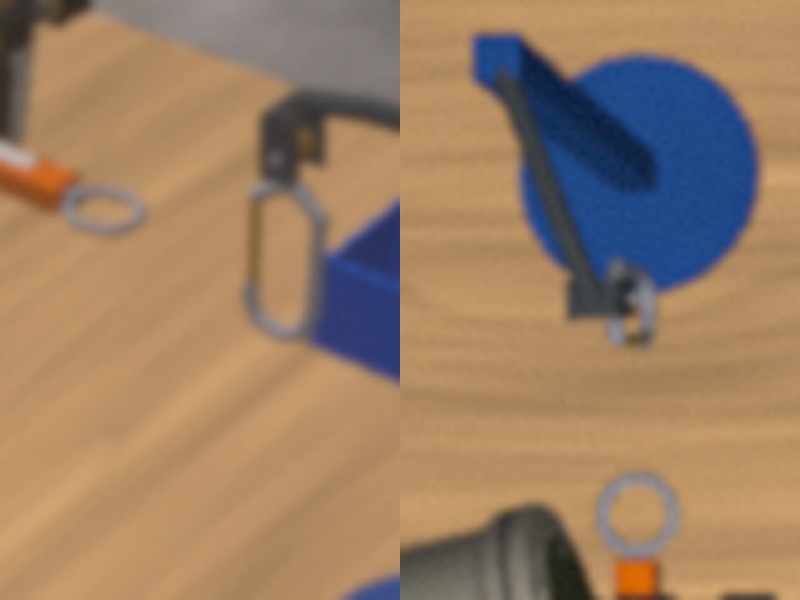

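Scene crop: ring centre px (400.8,132), gate hinge (430.8,130), nose (429.8,148), bottom bend (437,157). Top: ring centre px (207.6,203), gate hinge about (203.6,168.6), nose about (209,168.4). I'll fit the hook pose with the camera offsets taken from the known ring.

```bash
cat > fit2.py <<'E'
from fit import *
ee=np.array([.4474,.1648,.2335]);ring=ee+[.0795,0,.0035]
D={'T':T,'S':S};off={k:np.array(q)-proj(D[k],ring)[0] for k,q in(('S',(400.8,132)),('T',(207.6,203)))}
print(off)
cs=lambda u,v:(380+u/5,90+v/5); ct=lambda u,v:(160+(u-400)/5,100+v/5)
so=[('T',[.12,.05,.327],ct(498,60)),('T',[.12,.05,.008],ct(640,172)),('S',[.12,.05,.327],(496,122.5)),('S',[.12,.05,.008],(470.8,222.5))]
ho=[('S',[0,0,-.104],cs(285,335)),('S',[-.018,0,-.034],cs(254,200)),('S',[-.018,0,-.081],cs(249,290)),('S',[.018,0,-.086],cs(318,300)),('S',[.018,0,-.034],cs(322,220)),
('T',[-.018,0,-.034],ct(618,343)),('T',[-.018,0,-.081],ct(645,342)),('T',[.018,0,-.086],ct(652,288)),('T',[.018,0,-.034],ct(620,270))]
res=lambda p:np.ravel([proj(D[c],world(p,P))[0]+off[c]-q for c,P,q in so]+[proj(D[c],hook(p,P))[0]+off[c]-q for c,P,q in ho])
b=least_squares(res,[.627,.165,0,.1],loss='soft_l1');p=b.x
print(p,b.cost);print(res(p).reshape(-1,2).round(1));print('nose',hook(p,[-.018,0,-.081]),'hinge',hook(p,[-.018,0,-.034]));print(np.sqrt(np.diag(np.linalg.inv(b.jac.T@b.jac))))
E
python3 fit2.py | tail -22
```

```text
ring [[0.53250813 0.0135013  0.009     ]] [[0.53630344 0.0179024  0.009     ]]
post (array([0.74995371, 0.2140903 , 0.32530585]), np.float64(0.005124867463314651))
cheek (array([0.62733354, 0.16213559, 0.31986316]), np.float64(0.002499362397165614))
disc [[0.74888962 0.21332349 0.        ]] [[7.48059313e-01 2.26951666e-01 1.11022302e-16]]
disc [[0.74698941 0.2110668  0.01      ]] [[0.75190672 0.21618839 0.01      ]]
{'S': array([0.77282139, 0.28641754]), 'T': array([1.32108808, 1.15585732])}
[ 0.62873364  0.16575061 -0.00089156  0.09424885] 8.951297168343405
[[-0.3 -0.4]
 [ 0.2  0.7]
 [-0.4 -0.6]
 [-0.5  0.4]
 [-1.1  0. ]
 [ 0.2  0.6]
 [ 0.4 -0.8]
 [-1.1  2.9]
 [-0.7  0.4]
 [ 0.3 -0.7]
 [-1.  -0. ]
 [-2.2 -2.8]
 [-0.4 -0.3]]
nose [[0.61843639 0.16575979 0.22766552]] hinge [[0.61401325 0.16576373 0.27445693]]
[0.00145757 0.001396   0.01808977 0.02701088]
```

Emit:
step_arm:
  travel:
    - [0.015,-0.0005,-0.001]
    - [0.02,-0.0005,-0.001]
    - [0.015,0,0]
    - [0.005,0,0]
    - [0.003,0,0]
    - [0,0,0]
    - [0,0,0]
  roll: [0,0,0,0,0,0,0]

```text
time: 6.8
ee_pos: [0.5056, 0.1659, 0.2362]
tool_rot: [1.0, 0.0, -0.0, 0.0]
wrist_force: [0.2, 0.9, -0.5]
finger_gap: 0.0219
grip_force: 40.0
```

Emit:
step_arm:
  travel:
    - [0.002,0,0]
    - [0.002,0,0]
    - [0.002,0,0]
    - [0.002,0,0]
    - [0,0,0]
  roll: [0,0,0,0,0]

```text
time: 7.3
ee_pos: [0.5141, 0.1659, 0.2361]
tool_rot: [1.0, 0.0, -0.0, 0.0]
wrist_force: [-0.2, -0.7, -0.6]
finger_gap: 0.0214
grip_force: 40.0
```

Emit:
step_arm:
  travel:
    - [0.002,0,0]
    - [0.002,0,0]
    - [0.002,0,0]
    - [0.002,0,0]
    - [0,0,0]
  roll: [0,0,0,0,0]

```text
time: 7.8
ee_pos: [0.5221, 0.1659, 0.236]
tool_rot: [1.0, -0.0, -0.0, 0.0]
wrist_force: [-0.7, -0.3, -2.2]
finger_gap: 0.0214
grip_force: 40.0
```

Emit:
step_arm:
  travel:
    - [0.002,0,0]
    - [0.002,0,0]
    - [0,0,0]
  roll: [0,0,0]

```text
time: 8.1
ee_pos: [0.5262, 0.1659, 0.2361]
tool_rot: [1.0, -0.0, -0.0, -0.0]
wrist_force: [-1.4, 0.7, -2.8]
finger_gap: 0.0217
grip_force: 40.0
```

Emit:
step_arm:
  travel:
    - [0.002,0,0]
    - [0.002,0,0]
    - [0,0,0]
  roll: [0,0,0]

```text
time: 8.4
ee_pos: [0.5303, 0.1659, 0.2362]
tool_rot: [1.0, -0.0, 0.0, -0.0]
wrist_force: [-1.1, 0.1, -2.3]
finger_gap: 0.0216
grip_force: 40.0
```

Emit:
step_arm:
  travel:
    - [0.002,0,0]
    - [0.002,0,0]
    - [0,0,0]
  roll: [0,0,0]

```text
time: 8.7
ee_pos: [0.5343, 0.1659, 0.2363]
tool_rot: [1.0, -0.0, 0.0, -0.0]
wrist_force: [-1.7, 0.0, -3.5]
finger_gap: 0.0218
grip_force: 40.0
```

Run:
```python
from h import *
S,T=snap('scene'),snap('top')
o=np.hstack([cv2.resize(S['color'][90:180,400:480,::-1],(533,600),interpolation=cv2.INTER_CUBIC),cv2.resize(T['color'][130:220,190:230,::-1],(267,600),interpolation=cv2.INTER_CUBIC)])
cv2.imwrite('pics/n2.png',o)
f=[];
for _ in range(4): f.append(status.get_state()['wrist_force']);snap('top')
print(np.mean(f,0),np.std(f,0))
```

```text
[-1.09156877  0.5266642  -2.68295741] [0.3449848  0.49752533 0.86780533]
```

View pics/n2.png

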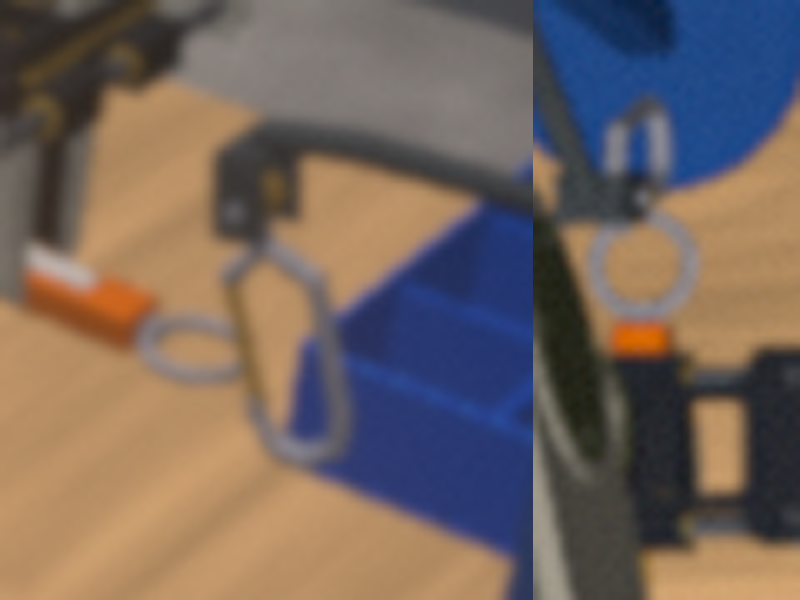

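The picture shows the hook swung well back, the gate still shut, and the ring's end against it at scene crop (240,347). Seen against the gate from (230,285) to (262,405), that looks about half way up, so I'll check the height.

```bash
cat > fit3.py <<'E'
import io,contextlib
with contextlib.redirect_stdout(io.StringIO()):
    from fit2 import *
s=status.get_state();ee=s['ee_pos'];print(ee)
c=lambda u,v:(400+u/6.667-.4,90+v/6.667-.4)
print('ring c pred',proj(S,ee+[.0795,0,.0035])+off['S'],'obs',c(190,347),'far pred',proj(S,ee+[.1015,0,.0035])+off['S'],'obs',c(240,350))
ho=[([-.018,0,-.034],c(230,285)),([-.018,0,-.081],c(257,405)),([.018,0,-.034],c(320,283)),([.018,0,-.086],c(340,415)),([0,0,-.104],c(297,458))]
r=lambda q:np.ravel([proj(S,hook([p[0],p[1],p[2],q[0]],P))[0]+off['S']+[q[1],q[2]]-o for P,o in ho])
b=least_squares(r,[.3,0,0]);print(b.x,b.cost);print(r(b.x).reshape(-1,2).round(1))
th=b.x[0];d=ee+[.0985,0,.0035]-[p[0],p[1],.31]
print('wire in hook',np.cos(th)*d[0]+np.sin(th)*d[2],-np.sin(th)*d[0]+np.cos(th)*d[2])
E
python3 fit3.py
```

```text
[0.5341295  0.16594013 0.23639974]
ring c pred [[429.19964129 142.42567874]] obs (428.09857507124644, 141.6473976301185) far pred [[436.68550277 145.50922355]] obs (435.59820008999554, 142.09737513124344)
[ 0.34619009  0.30252127 -0.59856342] 1.4947328482848323
[[ 0.3 -0.1]
 [-0.6 -0.8]
 [-0.5  0.6]
 [-0.2  0.4]
 [ 1.1 -0. ]]
wire in hook -0.020121441419678768 -0.06726329943895173
```

The height is fine: the wire sits about 67 mm below the pivot in the hook frame, and the hook is near θ≈0.4. I'll keep pressing in small steps while watching the force.

Emit:
step_arm:
  travel:
    - [0.002,0,0]
    - [0.002,0,0]
    - [0,0,0]
  roll: [0,0,0]

```text
time: 9.4
ee_pos: [0.5379, 0.1659, 0.2362]
tool_rot: [1.0, 0.0, -0.0, -0.0]
wrist_force: [-4.1, 1.1, -1.2]
finger_gap: 0.0214
grip_force: 40.0
```

Emit:
step_arm:
  travel:
    - [0.002,0,0]
    - [0.002,0,0]
    - [0,0,0]
  roll: [0,0,0]

```text
time: 9.7
ee_pos: [0.542, 0.166, 0.2361]
tool_rot: [1.0, 0.0, -0.0, -0.0]
wrist_force: [-3.6, 1.6, -1.6]
finger_gap: 0.0214
grip_force: 40.0
```

Emit:
step_arm:
  travel:
    - [0.002,0,0]
    - [0.002,0,0]
    - [0,0,0]
  roll: [0,0,0]

```text
time: 10.0
ee_pos: [0.5459, 0.166, 0.236]
tool_rot: [1.0, 0.0, -0.0, -0.0]
wrist_force: [-5.3, 1.6, -2.6]
finger_gap: 0.0215
grip_force: 40.0
```

Emit:
step_arm:
  travel:
    - [0.002,0,0]
    - [0.002,0,0]
    - [0,0,0]
  roll: [0,0,0]

```text
time: 10.3
ee_pos: [0.5498, 0.166, 0.2359]
tool_rot: [1.0, 0.0, -0.0, 0.0]
wrist_force: [-5.3, 0.0, -2.1]
finger_gap: 0.0216
grip_force: 40.0
```

Emit:
step_arm:
  travel:
    - [0.002,0,0]
    - [0.002,0,0]
    - [0,0,0]
  roll: [0,0,0]

```text
time: 10.6
ee_pos: [0.5538, 0.1659, 0.2359]
tool_rot: [1.0, 0.0, -0.0, 0.0]
wrist_force: [-4.8, 1.2, -3.1]
finger_gap: 0.0215
grip_force: 40.0
```

```bash
python3 fit3.py | tail -1; python3 to.py
```

```text
wire in hook -0.0017882312213687024 -0.07439995348522592
t 10.7 ee [0.5538 0.1659 0.2359] yaw 0.0001 F [-3.8  1.1 -3.8] gap 0.0217 40.0
```

Emit:
step_arm:
  travel:
    - [0.001,0,0.0015]
    - [0.001,0,0.0015]
    - [0.001,0,0.0015]
    - [0.001,0,0.0015]
    - [0.001,0,0.0015]
    - [0,0,0]
  roll: [0,0,0,0,0,0]

```text
time: 11.3
ee_pos: [0.56, 0.1658, 0.2291]
tool_rot: [1.0, -0.0, 0.001, 0.0]
wrist_force: [0.6, -0.2, -0.3]
finger_gap: 0.0215
grip_force: 40.0
```

Emit:
step_arm:
  travel:
    - [0.002,0,0.002]
    - [0.002,0,0.002]
    - [0.002,0,0.0025]
    - [0,0,0]
    - [0,0,0]
  roll: [0,0,0,0,0]

```text
time: 11.8
ee_pos: [0.565, 0.1659, 0.222]
tool_rot: [1.0, -0.0, -0.0, 0.0]
wrist_force: [0.1, 0.1, -0.5]
finger_gap: 0.0216
grip_force: 40.0
```

```bash
python3 to.py
python3 - <<'E'
from h import *
S,T=snap('scene'),snap('top')
o=np.hstack([cv2.resize(S['color'][90:180,400:480,::-1],(533,600),interpolation=cv2.INTER_CUBIC),cv2.resize(T['color'][130:220,190:230,::-1],(267,600),interpolation=cv2.INTER_CUBIC)])
cv2.imwrite('pics/n3.png',o)
E
```

```text
t 11.8 ee [0.565  0.1659 0.222 ] yaw -0.0 F [ 0.1  0.1 -0.5] gap 0.0216 40.0
```

View pics/n3.png

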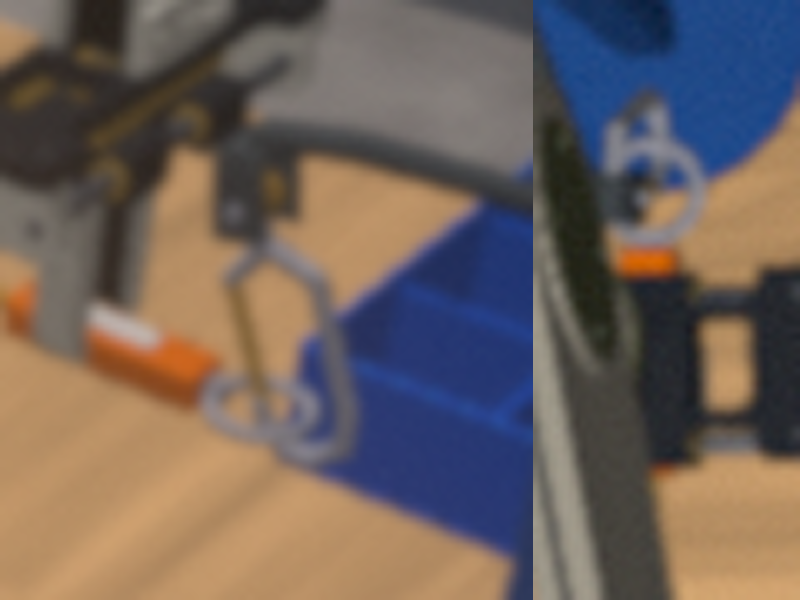

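The gate has snapped shut above the wire, with the nose inside the ring (scene crop: ring about (262,408), gate straight down to the nose at about (265,410)). Now drawing the fob back.

Emit:
step_arm:
  travel:
    - [-0.003,0,0.0005]
    - [-0.003,0,0.0005]
    - [-0.003,0,0.0005]
    - [-0.003,0,0.0005]
    - [-0.003,0,0.0005]
    - [-0.003,0,0.0005]
    - [-0.003,0,0.0005]
    - [-0.003,0,0]
    - [-0.003,0,0]
    - [-0.003,0,0]
    - [-0.003,0,0]
    - [-0.003,0,0]
    - [0,0,0]
  roll: [0,0,0,0,0,0,0,0,0,0,0,0,0]

```text
time: 13.2
ee_pos: [0.5286, 0.166, 0.2188]
tool_rot: [1.0, 0.0, -0.0, 0.0]
wrist_force: [-0.3, -0.6, -0.9]
finger_gap: 0.0218
grip_force: 40.0
```

Emit:
step_arm:
  travel:
    - [-0.002,0,0]
    - [-0.002,0,0]
    - [-0.002,0,0]
    - [0,0,0]
  roll: [0,0,0,0]

```text
time: 13.6
ee_pos: [0.5229, 0.166, 0.2189]
tool_rot: [1.0, 0.0, 0.0, -0.0]
wrist_force: [0.6, -0.0, -0.7]
finger_gap: 0.0216
grip_force: 40.0
```

Emit:
step_arm:
  travel:
    - [-0.001,0,0]
    - [-0.001,0,0]
    - [0,0,0]
  roll: [0,0,0]

```text
time: 13.9
ee_pos: [0.521, 0.166, 0.2188]
tool_rot: [1.0, 0.0, 0.0, -0.0]
wrist_force: [1.7, -0.2, 0.7]
finger_gap: 0.0218
grip_force: 40.0
```

Emit:
step_arm:
  travel:
    - [-0.001,0,0]
    - [-0.001,0,0]
    - [0,0,0]
  roll: [0,0,0]

```text
time: 14.2
ee_pos: [0.519, 0.1659, 0.2189]
tool_rot: [1.0, 0.0, 0.0, -0.0]
wrist_force: [1.4, 0.6, 0.4]
finger_gap: 0.0216
grip_force: 40.0
```

Emit:
step_arm:
  travel:
    - [-0.001,0,0]
    - [0,0,0]
  roll: [0,0]

```text
time: 14.4
ee_pos: [0.518, 0.1659, 0.2189]
tool_rot: [1.0, 0.0, 0.0, -0.0]
wrist_force: [0.1, 0.2, 1.2]
finger_gap: 0.0214
grip_force: 40.0
```

Emit:
step_arm:
  travel:
    - [-0.001,0,0]
    - [0,0,0]
  roll: [0,0]

```text
time: 14.6
ee_pos: [0.517, 0.1659, 0.2189]
tool_rot: [1.0, 0.0, 0.0, -0.0]
wrist_force: [0.5, -0.1, 1.3]
finger_gap: 0.0214
grip_force: 40.0
```

Emit:
step_arm:
  travel:
    - [-0.001,0,0]
    - [0,0,0]
  roll: [0,0]

```text
time: 14.8
ee_pos: [0.516, 0.1659, 0.2188]
tool_rot: [1.0, 0.0, 0.0, -0.0]
wrist_force: [1.1, 0.1, 1.8]
finger_gap: 0.0218
grip_force: 40.0
```

Emit:
step_arm:
  travel:
    - [-0.001,0,0]
    - [0,0,0]
  roll: [0,0]

```text
time: 15.0
ee_pos: [0.515, 0.166, 0.2188]
tool_rot: [1.0, 0.0, 0.0, -0.0]
wrist_force: [1.1, -0.3, 2.2]
finger_gap: 0.0213
grip_force: 40.0
```

Emit:
step_arm:
  travel:
    - [-0.001,0,0]
    - [0,0,0]
  roll: [0,0]

```text
time: 15.2
ee_pos: [0.514, 0.1659, 0.2188]
tool_rot: [1.0, 0.0, 0.0, 0.0]
wrist_force: [2.4, -0.7, 1.8]
finger_gap: 0.0212
grip_force: 40.0
```

Emit:
step_arm:
  travel:
    - [-0.001,0,0]
    - [0,0,0]
  roll: [0,0]

```text
time: 15.4
ee_pos: [0.5132, 0.1659, 0.2189]
tool_rot: [1.0, 0.0, 0.0, -0.0]
wrist_force: [2.6, 0.0, 1.3]
finger_gap: 0.0217
grip_force: 40.0
```

Emit:
step_arm:
  travel:
    - [-0.001,0,0]
    - [0,0,0]
  roll: [0,0]

```text
time: 15.6
ee_pos: [0.5126, 0.1659, 0.2191]
tool_rot: [1.0, -0.0, 0.001, -0.0]
wrist_force: [5.1, -1.1, 2.8]
finger_gap: 0.0214
grip_force: 40.0
```

Emit:
step_arm:
  travel:
    - [-0.001,0,0]
    - [0,0,0]
  roll: [0,0]

```text
time: 15.8
ee_pos: [0.5121, 0.1659, 0.2192]
tool_rot: [1.0, -0.0, 0.001, -0.0]
wrist_force: [8.1, -0.4, 0.3]
finger_gap: 0.0219
grip_force: 40.0
```

Emit:
step_arm:
  travel:
    - [-0.0005,0,0]
    - [0,0,0]
  roll: [0,0]

```text
time: 16.0
ee_pos: [0.5119, 0.1659, 0.2194]
tool_rot: [1.0, -0.0, 0.002, -0.0]
wrist_force: [9.8, -0.7, 1.5]
finger_gap: 0.0217
grip_force: 40.0
```

Emit:
step_arm:
  travel:
    - [0,0,0]
    - [0,0,0]
  roll: [0,0]

```text
time: 16.2
ee_pos: [0.5119, 0.1659, 0.2194]
tool_rot: [1.0, -0.0, 0.002, -0.0]
wrist_force: [10.1, -0.1, 1.1]
finger_gap: 0.0218
grip_force: 40.0
```

Run:
```python
from h import *
f=[]
for _ in range(8): f.append(status.get_state()['wrist_force']);snap('top')
print(np.mean(f,0),np.std(f,0),status.get_state()['time'])
```

```text
[ 8.72322825 -0.40469124  0.6451348 ] [0.58749091 0.31497404 0.42151   ] 16.6
```

Emit:
step_arm:
  travel:
    - [-0.0004,0,0]
    - [0,0,0]
    - [0,0,0]
    - [0,0,0]
    - [0,0,0]
    - [0,0,0]
    - [0,0,0]
    - [0,0,0]
  roll: [0,0,0,0,0,0,0,0]

```text
time: 17.4
ee_pos: [0.5118, 0.1659, 0.2195]
tool_rot: [1.0, -0.0, 0.002, -0.0]
wrist_force: [8.8, -1.2, -0.1]
finger_gap: 0.0214
grip_force: 40.0
```

Emit:
step_arm:
  travel:
    - [0,0,0]
    - [0,0,0]
    - [0,0,0]
    - [0,0,0]
    - [0,0,0]
    - [0,0,0]
    - [0,0,0]
  roll: [0,0,0,0,0,0,0]

```text
time: 18.1
ee_pos: [0.5118, 0.1659, 0.2195]
tool_rot: [1.0, -0.0, 0.002, -0.0]
wrist_force: [9.6, -0.6, 0.9]
finger_gap: 0.0214
grip_force: 40.0
```

Run:
```python
from h import *
f=[]
for _ in range(6): f.append(status.get_state()['wrist_force']);snap('top')
print(np.mean(f,0),status.get_state()['time'])
```

```text
[ 9.93845377 -0.19760688  0.60781732] 18.4
```

Emit:
step_arm:
  travel:
    - [0.002,0,0]
    - [0.003,0,0.002]
    - [0.003,0,0.002]
    - [0.002,0,0.002]
    - [0,0,0]
    - [0,0,0]
  roll: [0,0,0,0,0,0]

```text
time: 19.0
ee_pos: [0.5199, 0.1659, 0.2124]
tool_rot: [1.0, 0.0, -0.0, 0.0]
wrist_force: [1.1, 0.0, -0.5]
finger_gap: 0.0214
grip_force: 40.0
```

Emit:
step_arm:
  travel:
    - [0,0,0]
    - [0,0,0]
    - [0,0,0]
    - [0,0,-0.02]
    - [0,0,-0.04]
    - [-0.01,0,-0.03]
    - [-0.03,0,-0.02]
    - [-0.04,0,0]
    - [-0.04,0,0]
    - [0,0,0]
  roll: [0,0,0,0,0,0,0,0,0,0]
  jaw: 0.2

```text
time: 20.0
ee_pos: [0.397, 0.1662, 0.3235]
tool_rot: [1.0, 0.001, 0.0, -0.0]
wrist_force: [1.3, -0.0, 0.5]
finger_gap: 0.0557
grip_force: 0.0
```

Emit:
step_arm:
  travel:
    - [0,0,0]
    - [0,0,0]
    - [0,0,0]
    - [0,0,0]
    - [0,0,0]
    - [0,0,0]
    - [0,0,0]
    - [0,0,0]
    - [0,0,0]
    - [0,0,0]
    - [0,0,0]
    - [0,0,0]
    - [0,0,0]
    - [0,0,0]
    - [0,0,0]
    - [0,0,0]
    - [0,0,0]
    - [0,0,0]
    - [0,0,0]
    - [0,0,0]
  roll: [0,0,0,0,0,0,0,0,0,0,0,0,0,0,0,0,0,0,0,0]

```text
time: 22.0
ee_pos: [0.4001, 0.1659, 0.3228]
tool_rot: [1.0, 0.0, -0.0, 0.0]
wrist_force: [0.0, -0.7, 0.5]
finger_gap: 0.0556
grip_force: 0.0
```

Emit:
step_arm:
  travel:
    - [0,0,0]
    - [0,0,0]
    - [0,0,0]
    - [0,0,0]
    - [0,0,0]
    - [0,0,0]
    - [0,0,0]
    - [0,0,0]
    - [0,0,0]
    - [0,0,0]
    - [0,0,0]
    - [0,0,0]
    - [0,0,0]
    - [0,0,0]
    - [0,0,0]
    - [0,0,0]
    - [0,0,0]
    - [0,0,0]
    - [0,0,0]
    - [0,0,0]
  roll: [0,0,0,0,0,0,0,0,0,0,0,0,0,0,0,0,0,0,0,0]

```text
time: 24.0
ee_pos: [0.4001, 0.1659, 0.3228]
tool_rot: [1.0, 0.0, 0.0, -0.0]
wrist_force: [-0.3, 0.1, -0.5]
finger_gap: 0.0562
grip_force: 0.0
```

Emit:
step_arm:
  travel:
    - [0,0,0]
    - [0,0,0]
    - [0,0,0]
    - [0,0,0]
    - [0,0,0]
    - [0,0,0]
    - [0,0,0]
    - [0,0,0]
    - [0,0,0]
    - [0,0,0]
    - [0,0,0]
    - [0,0,0]
    - [0,0,0]
    - [0,0,0]
    - [0,0,0]
    - [0,0,0]
    - [0,0,0]
    - [0,0,0]
    - [0,0,0]
    - [0,0,0]
  roll: [0,0,0,0,0,0,0,0,0,0,0,0,0,0,0,0,0,0,0,0]

```text
time: 26.0
ee_pos: [0.4001, 0.1659, 0.3227]
tool_rot: [1.0, 0.0, -0.0, -0.0]
wrist_force: [-0.3, 0.0, 0.2]
finger_gap: 0.0561
grip_force: 0.0
```

```bash
python3 - <<'E'
from h import *
def m():
    S=snap('scene')['color'];k=cv2.inRange(cv2.cvtColor(S,cv2.COLOR_RGB2HSV),(4,170,130),(20,255,255));k[:, :390]=0;k[:,480:]=0
    y,x=np.nonzero(k);return len(x),x.mean().round(2),y.mean().round(2)
for _ in range(20): print(m(),end=' ')
S=snap('scene')
cv2.imwrite('pics/e1.png',cv2.resize(S['color'][90:210,370:530,::-1],(800,600),interpolation=cv2.INTER_CUBIC))
E
python3 to.py
```

```text
(339, np.float64(417.96), np.float64(215.01)) (335, np.float64(417.82), np.float64(214.65)) (330, np.float64(418.26), np.float64(213.86)) (337, np.float64(417.95), np.float64(214.53)) (331, np.float64(417.93), np.float64(214.2)) (343, np.float64(417.73), np.float64(215.86)) (344, np.float64(417.67), np.float64(215.6)) (330, np.float64(418.2), np.float64(214.07)) (337, np.float64(417.92), np.float64(214.51)) (341, np.float64(417.68), np.float64(215.57)) (334, np.float64(418.13), np.float64(214.08)) (334, np.float64(418.11), np.float64(213.83)) (340, np.float64(417.77), np.float64(215.62)) (335, np.float64(417.99), np.float64(214.51)) (333, np.float64(417.7), np.float64(214.81)) (331, np.float64(418.1), np.float64(213.85)) (337, np.float64(417.98), np.float64(214.59)) (341, np.float64(417.89), np.float64(215.27)) (342, np.float64(417.79), np.float64(215.41)) (339, np.float64(417.96), np.float64(214.83)) t 27.05 ee [0.4001 0.1659 0.3227] yaw 0.0 F [-0.5 -0.  -0. ] gap 0.0557 0.0
```

View pics/e1.png

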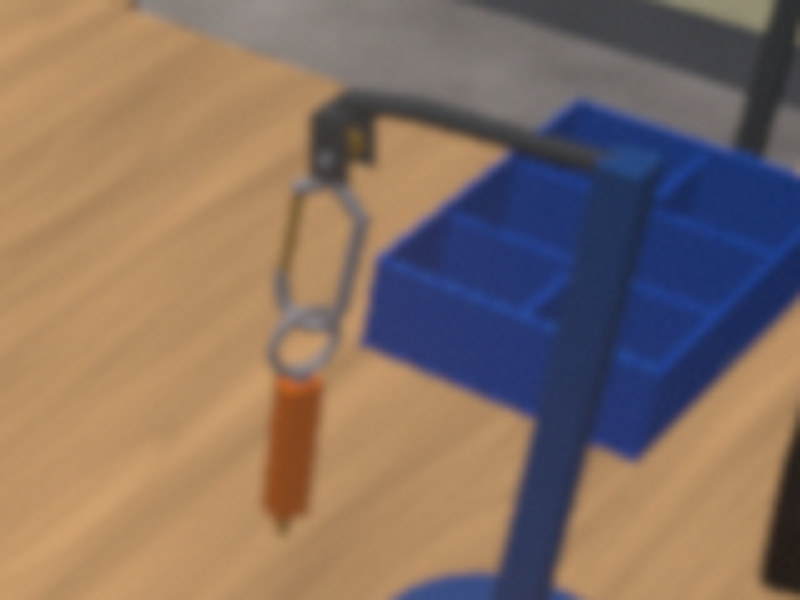

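The fob hangs ring-up in the shut hook (handle at about crop (293,450)) and is nearly still; the remaining centroid changes look like image noise. I'll wait a few more seconds, then hand it in.

Emit:
step_arm:
  travel:
    - [0,0,0]
    - [0,0,0]
    - [0,0,0]
    - [0,0,0]
    - [0,0,0]
    - [0,0,0]
    - [0,0,0]
    - [0,0,0]
    - [0,0,0]
    - [0,0,0]
    - [0,0,0]
    - [0,0,0]
    - [0,0,0]
    - [0,0,0]
    - [0,0,0]
    - [0,0,0]
    - [0,0,0]
    - [0,0,0]
    - [0,0,0]
    - [0,0,0]
  roll: [0,0,0,0,0,0,0,0,0,0,0,0,0,0,0,0,0,0,0,0]

```text
time: 29.05
ee_pos: [0.4001, 0.1659, 0.3227]
tool_rot: [1.0, 0.0, -0.0, -0.0]
wrist_force: [0.5, -1.7, 0.6]
finger_gap: 0.0557
grip_force: 0.0
```

Emit:
step_arm:
  travel:
    - [0,0,0]
    - [0,0,0]
    - [0,0,0]
    - [0,0,0]
    - [0,0,0]
    - [0,0,0]
    - [0,0,0]
    - [0,0,0]
    - [0,0,0]
    - [0,0,0]
    - [0,0,0]
    - [0,0,0]
    - [0,0,0]
    - [0,0,0]
    - [0,0,0]
    - [0,0,0]
    - [0,0,0]
    - [0,0,0]
    - [0,0,0]
    - [0,0,0]
  roll: [0,0,0,0,0,0,0,0,0,0,0,0,0,0,0,0,0,0,0,0]

```text
time: 31.05
ee_pos: [0.4001, 0.1659, 0.3227]
tool_rot: [1.0, 0.0, -0.0, 0.0]
wrist_force: [-0.0, -0.6, 0.1]
finger_gap: 0.0559
grip_force: 0.0
```

```bash
python3 -c "
from plant import job
print(job.finish_job())"
```

```text
the job is handed in; nothing more can be done
None
```

The orange fob is clipped into the hook with the gate shut, held a pull of about 9–10 N at the forward stop for over a second, now hangs nearly still from the hook, and the job was handed in at 31 s.

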